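# Two-button press stroke on folded booklets

### The arm

A 6-joint arm with a two-finger parallel gripper is mounted at the origin on the work surface. World frame = base frame: x ahead of the robot, y to its left, z up, the work surface at z = 0. Lengths are in m, angles in rad, forces in N, time in s.
With the tool pointing down it reaches from about 0.3 to 0.875 m from the base axis. Payload 6.4 kg.
Tool frame: the origin (TCP) lies midway between the tips of the shut fingers; the grasp point (between the pads) lies 19 mm behind it; z points along the fingers, y is the line along which they close (so a half turn about z gives the same grasp; the last joint's range is limited). The gripper opens to 85 mm and grips with 20 to 120 N. Pads are 22 mm wide; open, the fingers measure 114 mm over their backs; the gripper's body (76 mm by 85 mm) begins 54 mm behind the grasp point. The pads swing forward as they close: fully open they stand 13 mm farther back than shut.
Start: joints at [-1.362, 0.181, 1.607, -0, 1.354, -0.206], TCP at [0.232, -0.526, 0.199] pointing down, gripper open.
Joint ranges: [-2.99, 2.99], [-0.89, 2.07], [0.3, 2.58], [-1.14, 4.28], [0, 2.63], [-3.12, 3.12]. Speed limits (rad/s): [2.57, 2.57, 3.01, 3.14, 3.14, 3.14].

### API

Orientations are given as a unit quaternion [w, x, y, z].
In Python, from bench import status, camera, ctrl gives the robot as it stands. The module is installed in compiled form; this text tells all that it offers.
- The arm moves only by the shell command python3 -m handwheel 'ROWS'. ROWS is JSON, a list that holds one entry, the list of rows, each a list of 7 numbers: the opening, from -1 (shut) to 1 (fully open), then the shift along the tool's x, y, z in cm, then the turn, a rotation vector about the tool's x, y, z in degrees. A call has 1 to 10 rows; each row is the pose to reach, as a shift and turn from the pose commanded when the call began, along the tool's axes at that moment; what a row does not reach only later rows make up. A row lasts 1/8 s, in which the tool goes at most 62.5 mm and 10.7 degrees, less where a joint would pass 70% of its speed; a pose out of reach is approached as far as the arm can. A call with a gripper value outside its range is refused whole. The fingers move at their own pace and stop on an object; the grip force is fixed at half the most. Time passes only in rows, so rows that repeat a pose let the fingers close. It gives the time, the measured TCP pose, the force, the opening and the grip force at its end, in the units of the state.
- status.get_obs(): the state, without advancing time (a new reading comes with each control period).
- camera(name): name is "scene" or "top" or "wrist"; returns a dict with "frame" (400x640x3 uint8, blue, green, red), "depth" (400x640 float32, m along the optical axis (not along the pixel's ray), 0 where there is no reading), "fx", "fy", "cx", "cy" (pixels), "extrinsics" (4x4, takes a point from camera to world coordinates); the wrist camera has in their place "hand_eye" (4x4, takes a point from camera to tool coordinates, whose origin is the TCP and whose axes are the flange's). Camera axes: x right, y down, z forward; pixel columns grow to the right and rows downward; lengths in m; the calibration is good to about 2 mm. A picture is of the moment at which its call begins: read the wrist's pose just before it.
- ctrl.hand_in(): hands the job in; it is judged then, once.
The state is a dict: "time_s": time; "q": joint angles; "dq": joint speeds; "joint_efforts": joint torques, N m; "eef_pos": TCP position; "eef_rot": TCP orientation; "wrist_force": force on the tool from outside, world axes, zero at the start; "torque": the same for the moment, N m; "opening": opening from 0.0 (shut) to 1.0 (fully open); "grasp_force": force on a finger pad.
Only numpy, scipy, OpenCV 4.12 (cv2) and the standard library are available. Lean on these libraries where they do the work, as an engineer would, in place of code of your own. Each camera call takes 0.05 s, during which the arm holds its last target. There are 200 camera calls.

### The job

Press the folded booklet flat: each green button on the control box brings down one of the two pads of the press, and both must come down as one. With the two fingertips, one on each, press the two green buttons fully down together, hold both down without a break for at least four seconds so that the pads stay down on the booklet, then let both come up again and move clear. Do not press the yellow buttons of the other box, and leave the wooden burnisher, the glue jar and the notebooks where they are.

Things in the scene. Friction and masses are not known exactly. Their poses are not given: they have to be found in the camera images.
- control_box: Grey control box fixed to the table, 80 x 124 mm, 45 mm high, carrying two round GREEN push buttons side by side. Origin: centre of its underside, at table height. The pair of buttons lies along the box's y axis, 56 mm between centres (28 mm either side of the middle); z is up. It may stand in either of two areas, left or right, and is turned up to 0.6 rad.
- green_left_top (a point): Centre of the top face of the unpressed green button on the box's +y side: a cap 28 mm across, standing 10 mm out of a black round collar 44 mm across and 12 mm high; the cap's top is 67 mm above the table. It moves down with the button.
- green_right_top (a point): The same for the green button on the box's -y side.
- green_left (a joint): Travel of the left green button: 0 = up, 0.006 m = fully down. Sprung: about 1.2 N to start, 4 N at full travel (about 8 N for both together); comes up by itself when let go.
- green_right (a joint): The same for the right green button.
- feeder_box: The other control box, for a paper feeder: same grey box, size and axes, but with two YELLOW buttons of the same size. Not to be pressed. Fixed; origin at the centre of its underside.
- yellow_left (a joint): Travel of the left (+y side) yellow button, 0 = up, 0.006 m = fully down. Leave alone.
- yellow_right (a joint): Travel of the right yellow button. Leave alone.
- pad_left_face (a point): Centre of the underside of the first of two aluminium pressing pads (78 x 120 mm each, side by side) of the blue bench press (240 x 220 mm, 250 mm high, fixed near the edge of the mat on the robot's right). 78 mm above the table when up; the left green button lowers this one, by 24 mm at full travel, onto the booklet, 54 mm above the table.
- pad_right_face (a point): The same for the second pad, which the right green button lowers.
- burnisher_mid (a point): Centre of a loose dark wooden burnishing block, 34 x 90 x 22 mm, lying on the mat in front (on the robot's side) of the green control box.
- glue_jar_mid (a point): Centre of a loose glue jar, 50 mm across and 70 mm high, standing in front (on the robot's side) of the yellow box.
- notebooks_mid (a point): Centre of a loose pile of patterned notebooks, 110 x 160 x 45 mm, at the far edge of the mat.

How it is judged:
On the way:
1. both green buttons are held down together by the fingers, with both pads down on the booklet, for four seconds (value of joint each of green_left, green_right above 0.0042 m and height (world z) of each of pad_left_face, pad_right_face below 0.062 m and contact force between the fingers and control_box above 2 N), for 3.8 s.
At the end, for the whole second after the job is handed in: Both green buttons are up again (within 1 mm) after having been held down together (at least 4.2 of 6 mm each, both pads within 8 mm of their bottom) for 3.8 s; the pads are back up, the yellow buttons are up and the burnisher, jar and notebooks are within 15 mm of where they stood (value of joint each of green_left, green_right, yellow_left, yellow_right below 0.001 m and height (world z) of each of pad_left_face, pad_right_face above 0.073 m and distance of each of burnisher_mid, glue_jar_mid, notebooks_mid from where it was at the start of the episode below 0.015 m); the robot touches nothing.
It fails at once if one green button is pressed well down (over 4.2 mm) while the other is still up ((value of joint green_left above 0.0042 m and value of joint green_right below 0.0008 m) or (value of joint green_right above 0.0042 m and value of joint green_left below 0.0008 m)).
It fails at once if a yellow button is pressed by more than 2 mm (value of joint any of yellow_left, yellow_right above 0.002 m).
It fails at once if the burnisher, glue jar or notebooks are moved by more than 15 mm or lifted (distance of any of burnisher_mid, glue_jar_mid, notebooks_mid from where it was at the start of the episode above 0.015 m).
It also fails if it takes over 38 s, if anything falls off the work surface, if the arm or the gripper's body presses on something with over 40 N, if the wrist force passes 120 N, or if a joint passes its speed limit or range.

## Working session

There is one attempt and no reset: what is moved stays moved. The work goes in short steps, Python scripts to look and compute and a shell command to move; the robot and the scene stay as the last step left them, time stands still between calls to the robot, and variables do not carry over. Pictures are saved under pics/ and viewed, at most 10 in all, crops included, and the job is handed in when it is done.

```bash
mkdir -p pics; cat > h.py <<'E'
import numpy as np,cv2
from bench import status,camera,ctrl
def world(c,u,v,T=None):
    z=c['depth'][v,u]; T=c['extrinsics'] if T is None else T
    p=np.stack([(u-c['cx'])*z/c['fx'],(v-c['cy'])*z/c['fy'],z,np.ones_like(z)])
    return (np.array(T)@p)[:3].T
E
python3 - <<'E'
from h import *
print({k:np.round(v,3) for k,v in status.get_obs().items()})
c=camera('top');cv2.imwrite('pics/top.png',c['frame'])
hsv=cv2.cvtColor(c['frame'],cv2.COLOR_BGR2HSV)
for n,lo,hi in(('green',45,85),('yellow',20,35)):
    m=cv2.inRange(hsv,(lo,100,60),(hi,255,255))
    k,l,s,ce=cv2.connectedComponentsWithStats(m)
    for i in range(1,k):
        if s[i,4]>40:
            v,u=np.nonzero(l==i);w=world(c,u,v)
            print(n,s[i],ce[i].round(1),np.median(w,0).round(4))
E
```

```text
{'time_s': np.float64(0.0), 'q': array([-1.362,  0.182,  1.608,  0.   ,  1.354, -0.206]), 'dq': array([ 0.   ,  0.002, -0.001, -0.   , -0.001,  0.001]), 'joint_efforts': array([ 0.0000e+00, -4.4487e+01, -3.5134e+01, -0.0000e+00,  9.0000e-03,
       -0.0000e+00]), 'eef_pos': array([ 0.232, -0.526,  0.198]), 'eef_rot': array([-0.001,  0.979,  0.206,  0.   ]), 'wrist_force': array([-1.023,  0.197, -0.922]), 'torque': array([-0.053, -0.045, -0.022]), 'grasp_force': np.float64(0.0), 'opening': np.float64(0.999)}
green [   10    84   501   240 81894] [259.1 197.4] [ 0.6369 -0.0043  0.0009]
green [214 237  12  12 111] [219.5 242.5] [0.4717 0.1015 0.0664]
green [193 241  12  12 108] [198.5 246.8] [0.4598 0.1567 0.0663]
yellow [286 191  12  13 121] [291.5 197.1] [ 0.5971 -0.0831  0.0657]
yellow [307 194  12  13 120] [312.3 199.7] [ 0.5909 -0.138   0.0653]
```

View pics/top.png

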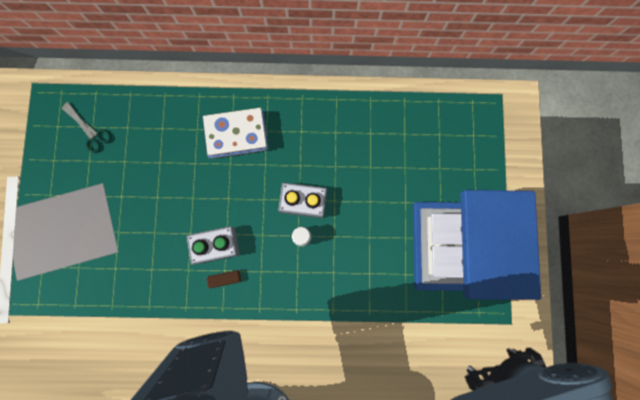

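The top view shows the green pair at px (199,247) and (220,242), with the burnisher below it at (224,279). The yellow pair is at (291,197) and (312,200) with the jar at (301,236), and the press is at (475,245). I'll work out the tool-frame moves.

```bash
cat >> h.py <<'E'
from scipy.spatial.transform import Rotation as R
def delta(p,ydir=None,o=None):
    o=o or status.get_obs(); r=R.from_quat(np.array(o['eef_rot'])[[1,2,3,0]])
    print('shift cm',(r.inv().apply(np.array(p)-o['eef_pos'])*100).round(2))
    if ydir is not None:
        y=np.array([*ydir,0]);y/=np.linalg.norm(y);z=np.array([0,0,-1.]);M=np.stack([np.cross(y,z),y,z],1)
        print('turn deg',np.degrees((r.inv()*R.from_matrix(M)).as_rotvec()).round(2))
E
python3 - <<'E'
from h import *
delta((0.27,-0.30,0.2),(0.2104,-.9776)); delta((0.466,0.129,0.17),(0.2104,-.9776))
E
```

```text
shift cm [ 12.61 -19.1   -0.14]
turn deg [-1.000e-01 -1.000e-02  1.162e+01]
shift cm [ 47.83 -50.46   2.92]
turn deg [-1.000e-01 -1.000e-02  1.162e+01]
```

```bash
python3 -m handwheel '[[[0,3,-5,0,0,0,3],[0,6,-9.5,0,0,0,6],[0,9.5,-14.5,0,0,0,9],[0,12.6,-19,0,0,0,11.6],[0,16.6,-22.6,0,0,0,11.6],[0,20.6,-26.2,0,0,0,11.6],[0,24.6,-29.8,0,0,0,11.6],[0,28.6,-33.4,0,0,0,11.6],[0,32.6,-37,0,0,0,11.6],[0,36.6,-40.6,0,0,0,11.6]]]'
python3 - <<'E'
from h import *
delta((0.466,0.129,0.17),(0.2104,-.9776))
E
```

```text
time_s: 1.3
eef_pos: [0.4033, -0.0053, 0.199]
eef_rot: [0.0, 0.994, 0.106, 0.0]
wrist_force: [1.3, -0.2, 0.4]
opening: 0.503
grasp_force: 0.0
shift cm [  8.96 -11.81   2.89]
turn deg [ 0.01 -0.01  0.02]
```

```bash
python3 -m handwheel '[[[0,3,-4,1,0,0,0],[0,6,-8,2,0,0,0],[0,9,-11.8,2.9,0,0,0],[0,9,-11.8,2.9,0,0,0],[0,9,-11.8,2.9,0,0,0],[0,9,-11.8,2.9,0,0,0]]]'
python3 - <<'E'
from h import *
o=status.get_obs()
c=camera('wrist');cv2.imwrite('pics/w1.png',c['frame'])
T=np.eye(4);T[:3,:3]=R.from_quat(np.array(o['eef_rot'])[[1,2,3,0]]).as_matrix();T[:3,3]=o['eef_pos']
H=np.array(c['hand_eye'])
hsv=cv2.cvtColor(c['frame'],cv2.COLOR_BGR2HSV)
m=cv2.inRange(hsv,(45,120,50),(80,255,255))
k,l,s,ce=cv2.connectedComponentsWithStats(m)
for i in range(1,k):
    if s[i,4]>150:
        v,u=np.nonzero(l==i);print(s[i],np.median(world(c,u,v,T@H),0).round(4),'tool',np.median(world(c,u,v,H),0).round(4))
# near-depth finger pixels in tool coords
v,u=np.nonzero(c['depth']>0);w=world(c,u,v,H)
for sg in(1,-1):
    a=w[(w[:,2]>-.03)&(w[:,2]<.02)&(w[:,1]*sg>0)&(abs(w[:,0])<.03)]
    print(sg,len(a),a.min(0).round(4) if len(a) else'',a.max(0).round(4) if len(a) else '')
E
```

```text
time_s: 2.05
eef_pos: [0.466, 0.1262, 0.1702]
eef_rot: [0.0, 0.994, 0.105, 0.0]
wrist_force: [-0.6, 0.1, 0.1]
opening: 0.5
grasp_force: 0.0
[266 163  33  32 792] [0.4633 0.1565 0.0681] tool [ 0.0036 -0.0302  0.1021]
[328 163  32  31 795] [0.4754 0.1028 0.0682] tool [0.0044 0.0247 0.102 ]
1 0  
-1 0
```

View pics/w1.png

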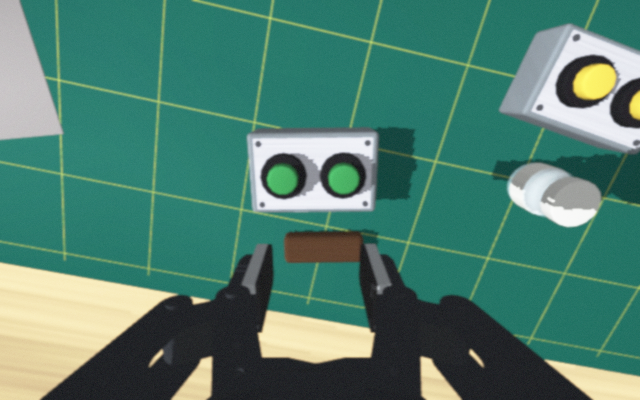

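Wrist view: the green caps are at px (282,179) and (344,179), level with the tool. The fingertips are at about (263,248) and (370,248), and the burnisher is below the box. Next I'll check the fingertip gap by projection.

```bash
python3 - <<'E'
from h import *
c=camera('wrist');H=np.linalg.inv(np.array(c['hand_eye']))
for z in(0,-.004,-.008):
  for y in(-.035,-.028,-.021,.021,.028,.035):
    p=H@[0,y,z,1];print(y,z,(c['fx']*p[0]/p[2]+c['cx']).round(),(c['fy']*p[1]/p[2]+c['cy']).round(),p[2].round(3), end=' | ')
  print()
for r in(244,248,252,258,266):print(r,[(u,float(c['depth'][r,u].round(3))) for u in (250,256,262,268,274,360,366,372,378,384)])
cv2.imwrite('pics/w2.png',cv2.resize(c['frame'][225:325,220:420],None,fx=4,fy=4))
E
```

```text
-0.035 0 258.0 229.0 0.192 | -0.028 0 269.0 229.0 0.192 | -0.021 0 281.0 229.0 0.192 | 0.021 0 351.0 229.0 0.192 | 0.028 0 363.0 229.0 0.192 | 0.035 0 374.0 229.0 0.192 | 
-0.035 -0.004 256.0 232.0 0.188 | -0.028 -0.004 268.0 232.0 0.188 | -0.021 -0.004 280.0 232.0 0.188 | 0.021 -0.004 352.0 232.0 0.188 | 0.028 -0.004 363.0 232.0 0.188 | 0.035 -0.004 375.0 232.0 0.188 | 
-0.035 -0.008 255.0 235.0 0.184 | -0.028 -0.008 267.0 235.0 0.184 | -0.021 -0.008 279.0 235.0 0.184 | 0.021 -0.008 352.0 235.0 0.184 | 0.028 -0.008 364.0 235.0 0.184 | 0.035 -0.008 377.0 235.0 0.184 | 
244 [(250, 0.38100001215934753), (256, 0.38199999928474426), (262, 0.15000000596046448), (268, 0.15000000596046448), (274, 0.38199999928474426), (360, 0.15399999916553497), (366, 0.1509999930858612), (372, 0.1509999930858612), (378, 0.38100001215934753), (384, 0.382999986410141)]
248 [(250, 0.382999986410141), (256, 0.1469999998807907), (262, 0.14800000190734863), (268, 0.1469999998807907), (274, 0.38199999928474426), (360, 0.15399999916553497), (366, 0.1469999998807907), (372, 0.1469999998807907), (378, 0.382999986410
[... 182 characters left out ...]
0, 0.15399999916553497), (366, 0.14300000667572021), (372, 0.14300000667572021), (378, 0.38499999046325684), (384, 0.3840000033378601)]
258 [(250, 0.1459999978542328), (256, 0.13699999451637268), (262, 0.13899999856948853), (268, 0.14399999380111694), (274, 0.3869999945163727), (360, 0.15299999713897705), (366, 0.1379999965429306), (372, 0.13899999856948853), (378, 0.13699999451637268), (384, 0.1459999978542328)]
266 [(250, 0.13199999928474426), (256, 0.13099999725818634), (262, 0.13199999928474426), (268, 0.14399999380111694), (274, 0.3889999985694885), (360, 0.15399999916553497), (366, 0.13500000536441803), (372, 0.13199999928474426), (378, 0.13300000131130219), (384, 0.14000000059604645)]
```

View pics/w2.png

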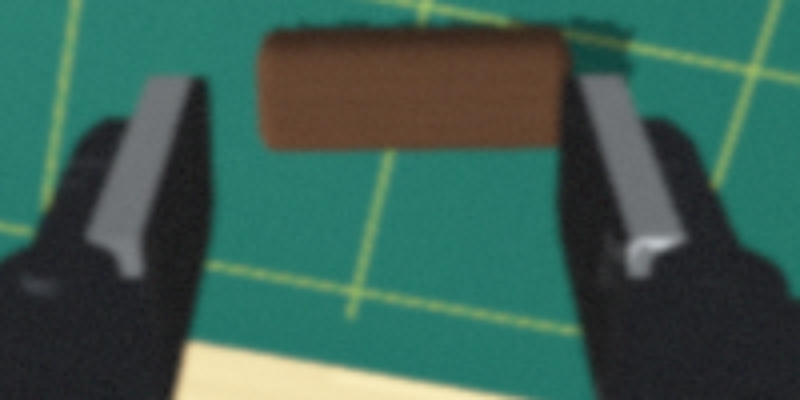

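```bash
python3 - <<'E'
from h import *
c=camera('wrist');H=np.array(c['hand_eye']);print(H.round(3),c['fx'],c['cx'],c['cy'])
for r in(244,248,256,264):
  u=np.r_[250:280,355:390];w=world(c,u,np.full(u.size,r),H);k=c['depth'][r,u]<.2
  for s in(-1,1):
    q=w[k&(w[:,1]*s>0)];print(r,s,q[[0,len(q)//2,-1]].round(4).tolist())
E
```

```text
[[ 0.    -0.951 -0.309  0.078]
 [ 1.     0.     0.001 -0.   ]
 [-0.001 -0.309  0.951 -0.176]
 [ 0.     0.     0.     1.   ]] 319.9368996448094 315.87017526324115 195.5174181018455
244 -1 [[0.0103, -0.0277, -0.0406], [0.0097, -0.0246, -0.0394], [0.0084, -0.0217, -0.0367]]
244 1 [[0.0088, 0.0211, -0.0377], [0.0099, 0.0241, -0.0399], [0.0098, 0.0274, -0.0396]]
248 -1 [[0.0099, -0.0281, -0.0438], [0.01, -0.0243, -0.0441], [0.0068, -0.0216, -0.0379]]
248 1 [[0.0067, 0.0212, -0.0377], [0.0098, 0.0239, -0.0438], [0.0098, 0.0276, -0.0437]]
256 -1 [[0.0062, -0.0304, -0.0447], [0.0099, -0.0241, -0.0515], [0.0021, -0.0214, -0.0371]]
256 1 [[0.0014, 0.0212, -0.0359], [0.0102, 0.0252, -0.052], [0.0062, 0.0332, -0.0446]]
264 -1 [[0.01, -0.0275, -0.0583], [0.0097, -0.023, -0.0579], [-0.002, -0.0215, -0.0377]]
264 1 [[-0.0021, 0.0211, -0.0375], [0.0098, 0.0242, -0.0582], [0.0063, 0.032, -0.052]]
```

```bash
python3 -m handwheel '[[[0.1,0.3,-0.25,3,0,0,0],[0.1,0.3,-0.25,6,0,0,0],[0.1,0.3,-0.25,8.5,0,0,0],[0.1,0.3,-0.25,8.5,0,0,0],[0.1,0.3,-0.25,8.5,0,0,0]]]'
python3 - <<'E'
from h import *
o=status.get_obs();print(o['wrist_force'])
c=camera('wrist');cv2.imwrite('pics/w3.png',c['frame']);c=camera('scene');cv2.imwrite('pics/s3.png',c['frame'])
E
```

```text
time_s: 2.82
eef_pos: [0.4694, 0.1299, 0.0862]
eef_rot: [0.0, 0.994, 0.106, 0.001]
wrist_force: [0.8, -0.4, 0.9]
opening: 0.554
grasp_force: 0.0
[ 0.76785592 -0.37833988  0.88047415]
```

View pics/w3.png

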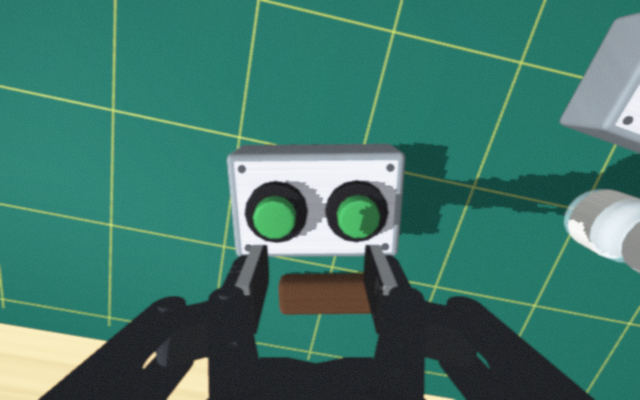

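View pics/s3.png

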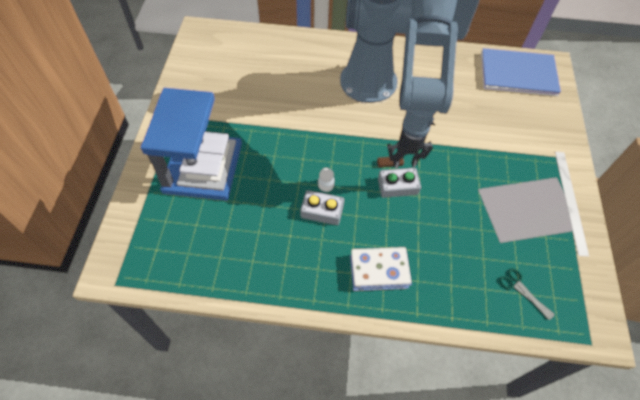

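Wrist view: the caps are at px (274,217) and (358,217), directly beyond the fingertips at (262,248) and (372,248), so x and y line up. The scene view shows the gripper above the green box and clear of the burnisher. I'll descend in small steps, watching the force.

```bash
python3 -m handwheel '[[[0.1,0,0,0.5,0,0,0],[0.1,0,0,1,0,0,0],[0.1,0,0,1.5,0,0,0],[0.1,0,0,1.8,0,0,0],[0.1,0,0,1.8,0,0,0]]]'
python3 -m handwheel '[[[0.1,0,0,0.2,0,0,0],[0.1,0,0,0.4,0,0,0],[0.1,0,0,0.4,0,0,0]]]'
```

```text
time_s: 3.55
eef_pos: [0.4683, 0.1302, 0.0667]
eef_rot: [-0.0, 0.994, 0.106, -0.0]
wrist_force: [0.1, -0.0, -0.3]
opening: 0.55
grasp_force: 0.0
time_s: 3.92
eef_pos: [0.4685, 0.1302, 0.0629]
eef_rot: [0.0, 0.994, 0.106, -0.0]
wrist_force: [-0.3, -0.2, 0.2]
opening: 0.553
grasp_force: 0.0
```

```bash
python3 -m handwheel '[[[0.1,0,0,0.2,0,0,0],[0.1,0,0,0.4,0,0,0],[0.1,0,0,0.4,0,0,0]]]'
python3 - <<'E'
from h import *
o=status.get_obs()
c=camera('wrist');H=np.array(c['hand_eye']);cv2.imwrite('pics/w4.png',c['frame'])
m=cv2.inRange(cv2.cvtColor(c['frame'],cv2.COLOR_BGR2HSV),(50,120,50),(75,255,255))
k,l,s,ce=cv2.connectedComponentsWithStats(m)
for i in range(1,k):
    if s[i,4]>150:
        v,u=np.nonzero(l==i);print(s[i],'tool',np.median(world(c,u,v,H),0).round(4))
v,u=np.nonzero((c['depth']>0)&(c['depth']<.16));w=world(c,u,v,H)
for sg in(1,-1):
    a=w[(w[:,1]*sg>.015)&(w[:,1]*sg<.045)&(w[:,0]>.008)&(w[:,0]<.012)];a=a[a[:,2]>a[:,2].max()-.004]
    print(sg,len(a),a.min(0).round(4),a.max(0).round(4))
E
```

```text
time_s: 4.3
eef_pos: [0.4684, 0.1302, 0.0588]
eef_rot: [-0.0, 0.994, 0.106, -0.0]
wrist_force: [-0.3, 0.2, 0.2]
opening: 0.554
grasp_force: 0.0
[ 244  209   50   49 1713] tool [ 0.0028 -0.0255 -0.0093]
[ 341  208   49   48 1657] tool [ 0.0035  0.0265 -0.0093]
1 38 [ 0.0084  0.0232 -0.0421] [ 0.0105  0.0295 -0.0382]
-1 39 [ 0.0081 -0.0299 -0.042 ] [ 0.0102 -0.0237 -0.0381]
```

View pics/w4.png

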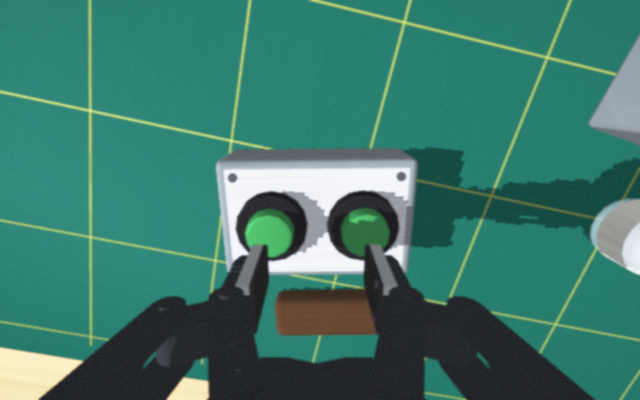

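The caps are at px (268,232) and (365,232), and the fingertips end over their near halves. The measured gap from tips to caps is about 29 mm. I'll go down 2.4 cm, then continue in small steps.

```bash
python3 -m handwheel '[[[0.1,0,0,0.6,0,0,0],[0.1,0,0,1.2,0,0,0],[0.1,0,0,1.7,0,0,0],[0.1,0,0,2.1,0,0,0],[0.1,0,0,2.4,0,0,0],[0.1,0,0,2.4,0,0,0]]]'
python3 - <<'E'
from h import *
c=camera('wrist');H=np.array(c['hand_eye']);cv2.imwrite('pics/w5.png',c['frame'])
m=cv2.inRange(cv2.cvtColor(c['frame'],cv2.COLOR_BGR2HSV),(50,120,50),(75,255,255))
k,l,s,ce=cv2.connectedComponentsWithStats(m)
for i in range(1,k):
    if s[i,4]>150:
        v,u=np.nonzero(l==i);w=world(c,u,v,H);print(s[i],'tool',np.median(w,0).round(4),np.percentile(w,[2,98],0).round(4).tolist())
E
```

```text
time_s: 5.1
eef_pos: [0.4684, 0.1302, 0.0348]
eef_rot: [-0.0, 0.994, 0.106, -0.0]
wrist_force: [0.9, 0.2, 0.1]
opening: 0.55
grasp_force: 0.0
[ 234  225   57   55 1547] tool [ 0.006  -0.0227 -0.0331] [[-0.0107, -0.0394, -0.0348], [0.0129, -0.0142, -0.0238]]
[ 344  224   56   53 1491] tool [ 0.0068  0.0233 -0.0331] [[-0.0089, 0.0151, -0.0366], [0.0134, 0.0406, -0.0241]]
```

View pics/w5.png

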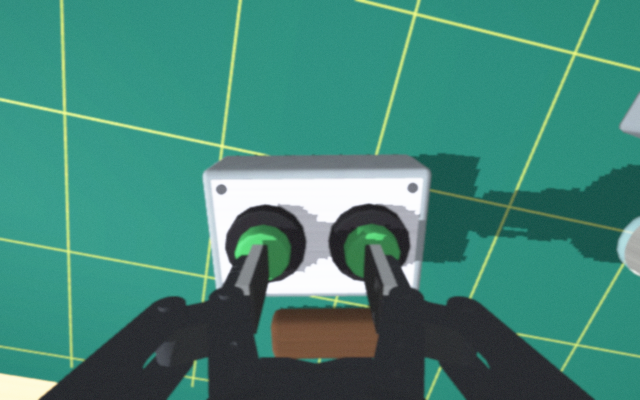

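The tips (px (258,245) and (375,245)) now sit just above the two caps, both centred. Next is the press, in steps.

```bash
python3 -m handwheel '[[[0.1,0,0,0.3,0,0,0],[0.1,0,0,0.5,0,0,0],[0.1,0,0,0.7,0,0,0],[0.1,0,0,0.7,0,0,0],[0.1,0,0,0.7,0,0,0]]]'
python3 -m handwheel '[[[0.1,0,0,0.1,0,0,0],[0.1,0,0,0.2,0,0,0],[0.1,0,0,0.2,0,0,0]]]'
```

```text
time_s: 5.78
eef_pos: [0.469, 0.1302, 0.0286]
eef_rot: [0.0, 0.994, 0.106, 0.0]
wrist_force: [-2.0, -0.4, 6.3]
opening: 0.552
grasp_force: 3.0
time_s: 6.15
eef_pos: [0.4691, 0.1302, 0.0267]
eef_rot: [0.0, 0.994, 0.106, 0.0]
wrist_force: [-2.4, -0.4, 7.7]
opening: 0.552
grasp_force: 4.0
```

```bash
python3 -m handwheel '[[[0.1,0,0,0.1,0,0,0],[0.1,0,0,0.2,0,0,0],[0.1,0,0,0.2,0,0,0]]]'
python3 - <<'E'
from h import *
o=status.get_obs();print(o['wrist_force'],o['torque'],o['eef_pos'])
c=camera('scene');f=c['frame'];cv2.imwrite('pics/s6.png',np.hstack([cv2.resize(f[80:200,140:250],(390,425)),cv2.resize(f[130:210,350:450],(400,425))]))
E
```

```text
time_s: 6.52
eef_pos: [0.4691, 0.1302, 0.0261]
eef_rot: [0.0, 0.994, 0.106, 0.0]
wrist_force: [-8.5, -1.4, 22.8]
opening: 0.55
grasp_force: 11.4
[-8.50605254 -1.36836262 22.81027295] [-0.08296705  1.39144967 -0.02182423] [0.46913459 0.13024893 0.02610736]
```

View pics/s6.png

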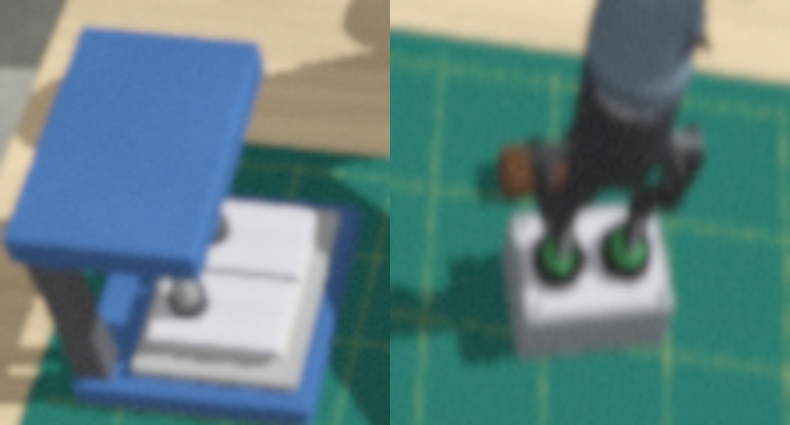

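The view shows both pads down on the booklet (left crop) and both fingertips on the two caps (right crop). The 23 N force with balanced torque means both buttons are bottomed, so I'll hold.

```bash
for i in 1 2 3 4; do python3 -m handwheel '[[[0.1,0,0,0,0,0,0],[0.1,0,0,0,0,0,0],[0.1,0,0,0,0,0,0],[0.1,0,0,0,0,0,0],[0.1,0,0,0,0,0,0],[0.1,0,0,0,0,0,0],[0.1,0,0,0,0,0,0],[0.1,0,0,0,0,0,0],[0.1,0,0,0,0,0,0],[0.1,0,0,0,0,0,0]]]' | grep -E 'time|force'; done
python3 -m handwheel '[[[0.1,0,0,-0.5,0,0,0],[0.1,0,0,-1.2,0,0,0],[0.1,0,0,-3,0,0,0],[0.1,0,0,-6,0,0,0],[0.1,0,0,-10,0,0,0],[0.1,0,0,-12,0,0,0],[0.1,0,0,-12,0,0,0],[0.1,0,0,-12,0,0,0]]]'
python3 - <<'E'
from h import *
c=camera('scene');f=c['frame'];cv2.imwrite('pics/s7.png',cv2.resize(f[80:300,130:450],(800,550)))
E
```

```text
time_s: 7.82
wrist_force: [-7.4, -0.3, 22.2]
grasp_force: 11.2
time_s: 9.07
wrist_force: [-7.6, -1.0, 22.2]
grasp_force: 11.2
time_s: 10.32
wrist_force: [-8.8, -1.4, 22.8]
grasp_force: 11.2
time_s: 11.58
wrist_force: [-8.8, -1.0, 23.3]
grasp_force: 11.2
time_s: 12.58
eef_pos: [0.4677, 0.1302, 0.1429]
eef_rot: [-0.0, 0.994, 0.106, -0.001]
wrist_force: [0.8, 0.8, -0.6]
opening: 0.556
grasp_force: 0.0
```

View pics/s7.png

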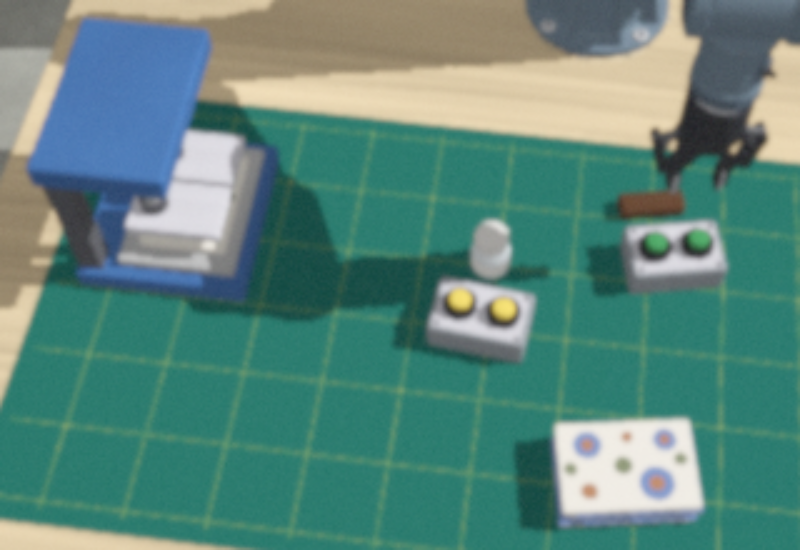

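The buttons are up at px (655,243) and (697,240), and the pads have risen again. The gripper is clear and everything else is where it stood.

```bash
python3 -c "
from bench import ctrl;print(ctrl.hand_in())"
```

```text
the job is handed in; nothing more can be done
None
```

I pressed both green buttons fully down together and held them for about 5 s with both pads down on the booklet. I then released them, moved clear and handed the job in at about 12.6 s; the final picture shows buttons and pads up and nothing else moved, but hand-in returned no verdict.

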